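# Set a stretcher bar against the flip stop

## Robot

A 6-joint arm with a two-finger parallel gripper is mounted at the origin on the work surface; the furniture and walls round the work are solid. World frame = base frame: x ahead of the robot, y to its left, z up, the work surface at z = 0. Lengths are in m, angles in rad, forces in N, time in s.
With the tool pointing down it reaches from about 0.35 to 0.775 m from the base axis. Payload 5.5 kg.
Tool frame: the origin (TCP) lies at the very end of the fingers, on their centre line; the grasp point (between the pads) lies 19 mm behind it; z points along the fingers, y is the line along which they close (so a half turn about z gives the same grasp; the last joint's range is limited). The gripper opens to 85 mm and grips with 20 to 120 N. Pads are 22 mm wide; open, the fingers measure 114 mm over their backs; the gripper's body (76 mm by 85 mm) begins 54 mm behind the grasp point. The pads swing forward as they close: fully open they stand 13 mm farther back than shut.
Start: joints at [1.113, 0.313, 0.046, 1.304, 0, 1.431], TCP at [0.18, 0.546, 0.231] pointing down, gripper open.
Joint ranges: [-2.76, 2.76], [-0.86, 1.69], [-1.03, 1.26], [-2.2, 2.34], [-1.47, 1.5], [-3.14, 3.14]. Speed limits (rad/s): [2.57, 2.57, 3.14, 3.14, 3.14, 3.14].

## Interface

Orientations are given as a unit quaternion [x, y, z, w].
In Python, from station import * gives the robot as it stands. Calls block until the motion is done:
- reach(position, orientation): joint-space move of the TCP to a pose.
- move_l(position, ori=None, velocity=0.15, threshold=None): straight line of the TCP; ori=None keeps the orientation; velocity is the mean speed in m/s. With threshold (N) it stops when the force on the tool has changed by that much, and returns True; else False.
- move_j(angles): joint-space move.
- command_gripper(opening): finger opening in m; the grip force is fixed at half the most; returns when the fingers have stopped.
- pause(seconds).
- inverse_kinematics(position, orientation): joint angles nearest the present ones, or None.
- state(): the state.
- read_camera(name): name is "scene" or "top"; returns a dict with "color" (480x640x3 uint8, red, green, blue), "depth" (480x640 float32, m along the optical axis (not along the pixel's ray), 0 where there is no reading), "fx", "fy", "cx", "cy" (pixels), "position" and "rotation" of the camera in the world. Camera axes: x right, y down, z forward; pixel columns grow to the right and rows downward; lengths in m; the calibration is good to about 2 mm. A picture is of the moment at which its call begins.
A pose or a line that the arm cannot do raises Unreachable and nothing moves.
- job_done(): hands the job in; it is judged then, once.
The state is a dict: "time": time; "joint_positions": joint angles; "joint_velocities": joint speeds; "joint_torque": joint torques, N m; "eef_pos": TCP position; "orientation": TCP orientation; "wrist_force": force on the tool from outside, world axes, zero at the start; "wrist_torque": the same for the moment, N m; "grip_width": finger opening in m; "grip_force": force on a finger pad.
Only numpy, scipy, OpenCV 4.12 (cv2) and the standard library are available. Lean on these libraries where they do the work, as an engineer would, in place of code of your own. Each camera call takes 0.05 s, during which the arm holds its last target. There are 200 camera calls.

## Task

Flip the fence's hinged stop arm fully down into the path, then push the wooden stretcher bar flush along the fence and slide it against the stop's sprung buffer, leaning on it with a push of about 12 N for a good second. Feel for the buffer, because its screw is set differently each time, and never load the stop with more than 22 N. Then ease off and leave the bar resting against the buffer and flush to the fence with the arm still down, and leave the ink bottle, tape roll and paint tube where they are.

Things in the scene. Friction and masses are not known exactly. Their poses are not given: they have to be found in the camera images.
- fixture: Fixed grey deck, top 12 mm above the table, aluminium fence on its far edge. Origin: z = 0, under the middle of the fence's working face. x: from deck to fence, y: along the fence. Fence face at x = 0, fence x 0 to 24 mm, top z = 50 mm; deck x -85 to +28, y -215 to +215 mm. The bar lies in front of the fence (x < 0) and has to travel towards +y.
- stop_mount: Dark steel flip stop clamped on the fence, fixed, axes parallel to the fixture's; its place along the fence varies. Origin: on the fence's face plane at z = 0, mid-stop. Hinge ears reach y = +-22 mm, z = 70 mm; clamp knob to x = +47 mm. It carries the hinged stop arm: aluminium, 18 mm wide (y +-9), 10 mm thick, reaching 67 mm from the hinge line, with a foot on its underside.
- stop_hinge (a point): Middle of the stop arm's hinge line, which runs along the fixture's y: at x = +12 mm, z = 60 mm in the stop_mount frame.
- flip_arm (a joint): Angle of the stop arm in rad: 0 = fully down (arm level, pointing to -x, its upper face at z = 65 mm; a hard stop), 1.57 = straight up, up to 1.9 = leaning back over the fence; it starts raised. The hinge is stiff (0.12 N m) and stays where it is left.
- flip_arm_end (a point): Point on the arm's upper (when raised: rear, +x) face, 62 mm from the hinge line, in the middle of its width.
- stop_foot (a point): Point on the -y face of the arm's foot (block 16 mm thick in y, 40 mm wide; with the arm down x = -45 to -5 mm, bottom z = 16 mm) where an adjusting screw stands out to -y, ending in a sprung black rubber disc, 17 mm wide. Disc end is 16 to 30 mm from this point: set anew each run, not measured. It gives 1 mm per 4 N (2.5 N more while moving at 10 mm/s), solid after 6.5 mm.
- bar: Loose pale wooden stretcher bar 50 (x) x 200 (y) x 22 mm, about 0.3 kg, lying on the deck a little away from and askew to the fence. Origin: centre of its underside; y along its length, its +y end faces the stop; flush to the fence its centre is 25 mm from the fence's face. It slides with 1 to 3 N of friction.
- ink_bottle: Bystander: small black dropper bottle, 25 mm wide, 80 mm tall, standing on the table; origin at the centre of its underside.
- tape_roll: Bystander: roll of masking tape, 94 mm across, 25 mm tall, lying on the table; origin at the centre of its underside.
- paint_tube: Bystander: paint tube 116 mm long, 34 mm tall, lying on the table; origin at the centre of its underside.
Mind the look-alikes: they are no part of the job. Of the things shaped like the bar, the wooden one is meant.

How it is judged:
On the way, in this order (a step that is already met when the one before it is completed fails the run):
1. the stop arm is fully down (value of joint flip_arm below 0.05 rad), for 0.2 s.
2. the bar is pressed against the lowered stop with 6 to 22 N for half a second (contact force between bar and stop_mount above 6 N and value of joint flip_arm below 0.05 rad), for 0.5 s.
At the end, for the whole second after the job is handed in: The stop arm is down (within 0.05 rad); the bar lies flat on the deck, at rest, touching the stop's buffer, its side within 3 mm of the fence and parallel to it within 0.025 rad (value of joint flip_arm below 0.05 rad and contact force between bar and stop_mount above 0.05 N and x of bar in the frame of fixture above -0.028 m and z of bar in the frame of fixture below 0.015 m and angle between the y axis of bar and the y axis of fixture, either way round below 0.025 rad and angle between bar's own z axis and vertical below 0.03 rad and linear speed of bar below 0.01 m/s).
It fails at once if the stop is loaded by the bar with more than 22 N (contact force between bar and stop_mount above 22 N).
It fails at once if the ink bottle is moved or tipped (distance of ink_bottle from where it was at the start of the episode above 0.02 m or angle between ink_bottle's own z axis and vertical above 0.5 rad).
It fails at once if the tape roll is moved (distance of tape_roll from where it was at the start of the episode above 0.02 m).
It fails at once if the paint tube is moved (distance of paint_tube from where it was at the start of the episode above 0.02 m).
It also fails if it takes over 64 s, if anything falls off the work surface, if the arm or the gripper's body presses on something with over 40 N, if the wrist force passes 120 N, or if a joint passes its speed limit or range.

## Working session

There is one attempt and no reset: what is moved stays moved. The work goes in short steps, each a Python script; the robot and the scene stay as the last script left them, time stands still between calls to the robot, and variables do not carry over. Pictures are saved under pics/ and viewed, at most 10 in all, crops included, and the job is handed in when it is done.

```bash
ls; mkdir -p pics; python3 - <<'E'
from station import *
import cv2,numpy as np
for n in("scene","top"):
    c=read_camera(n); np.savez(n+'.npz',**c)
    cv2.imwrite(f'pics/{n}0.png',c['color'][:,:,::-1]); print(n,c['position'],c['rotation'],c['fx'],c['cx'],c['cy'])
s=state();print(s['time'],s['orientation'],s['wrist_force'])
E
```

```text
pics
scene [-0.2744983  -1.3958237   0.67912864] [ 0.80517119 -0.20925256  0.12820952 -0.53988429] 607.390692191371 324.1687600793438 232.1237965542587
top [ 0.25546966 -0.14526302  1.27009894] [-0.70234977  0.70969107 -0.03157818  0.04523487] 567.509232721612 315.07998253223855 243.81827442006235
0.1 [ 1.58224883e-01  9.87402739e-01 -8.09058572e-04 -2.49244831e-04] [-0.03969267 -0.16017588  0.05216548]
```

View pics/scene0.png

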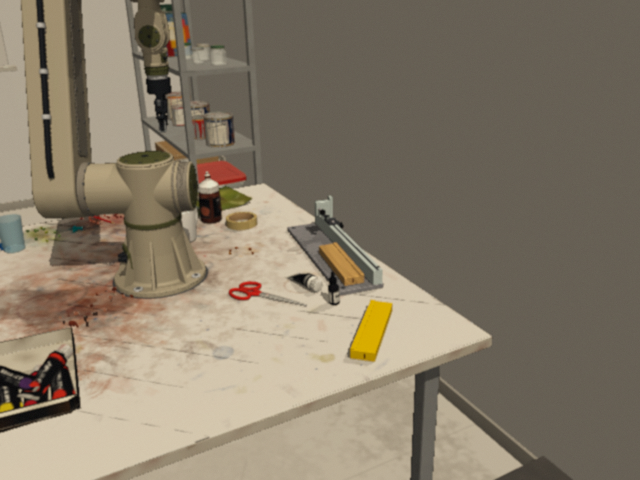

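View pics/top0.png

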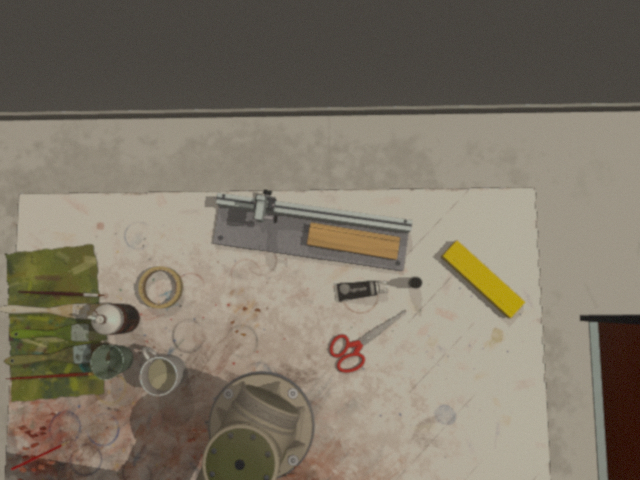

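The scene view shows the deck and fence at about (335,255) with the stop raised at (325,212). In the top view the stop is at (263,207), the tape at (160,287), the tube at (375,288) and the bottle at about (415,283). Two things are bar-shaped: the pale wooden one on the deck at top (352,241), and the yellow one on the table at (482,280). The wooden one on the deck fits the description. I'll confirm that in an enlarged crop.

```bash
cat > h.py <<'E'
import numpy as np,cv2
from scipy.spatial.transform import Rotation as R
def load(n):
    c=dict(np.load(n+'.npz')); c['R']=R.from_quat(c['rotation']).as_matrix() if c['rotation'].size==4 else c['rotation']; return c
def ray(c,uv,z):
    uv=np.atleast_2d(uv).astype(float)
    d=np.c_[(uv[:,0]-c['cx'])/c['fx'],(uv[:,1]-c['cy'])/c['fy'],np.ones(len(uv))]@c['R'].T
    return c['position']+d*((z-c['position'][2])/d[:,2])[:,None]
def cloud(c):
    v,u=np.mgrid[:480,:640]; d=c['depth'].astype(float)
    p=np.stack([(u-c['cx'])/c['fx']*d,(v-c['cy'])/c['fy']*d,d],-1)
    return p@c['R'].T+c['position']
E
python3 - <<'E'
from h import *
t=load('top'); s=load('scene')
a=cv2.resize(t['color'][180:310,200:440],None,fx=3.3,fy=3.3,interpolation=cv2.INTER_CUBIC)
cv2.imwrite('pics/crop1.png',a[:,:,::-1])
b=cv2.resize(s['color'][190:310,280:400],None,fx=4.8,fy=4.8,interpolation=cv2.INTER_CUBIC)
cv2.imwrite('pics/crop2.png',b[:,:,::-1])
P=cloud(t)
hsv=cv2.cvtColor(t['color'],cv2.COLOR_RGB2HSV)
def comp(m,name,z):
    m=m.astype(np.uint8); n,l,st,ce=cv2.connectedComponentsWithStats(m)
    for i in range(1,n):
        if st[i,4]>60:
            mm=l==i; v,u=np.nonzero(mm)
            w=ray(t,np.c_[u,v],z)
            r=cv2.minAreaRect((w[:,:2]*1000).astype(np.float32))
            print(name,st[i],ce[i].round(1),'medz',np.median(P[mm][:,2]).round(4),'rect',np.round(r[0],1),np.round(r[1],1),round(r[2],2))
print(hsv[241,352],hsv[280,482],hsv[215,340],hsv[240,260])
roi=np.zeros((480,640),bool); roi[180:310,200:440]=1
comp(roi&(hsv[:,:,1]>90)&(hsv[:,:,0]<25)&(hsv[:,:,2]>90)&(P[:,:,2]>.025),'bar',.034)
comp(roi&(P[:,:,2]>.042)&(P[:,:,2]<.058),'fence',.05)
comp(roi&(P[:,:,2]>.058),'stop',.07)
comp(roi&(P[:,:,2]>.006)&(P[:,:,2]<.02),'deck',.012)
comp(roi&(P[:,:,2]>.006),'any',.012)
E
```

```text
[ 17 133 163] [ 25 228 177] [24 15 85] [ 15  22 117]
bar [ 307  223   93   36 2038] [353.3 240.4] medz 0.0346 rect [ 396.6 -205.4] [198.6  50.5] 79.75
fence [216 193  43  16 444] [236.1 200.2] medz 0.0502 rect [486.1  48. ] [91.4 31.5] 87.53
fence [ 266  196  147   35 1633] [340.9 215. ] medz 0.0502 rect [ 452.5 -172.2] [322.7  32.7] 79.73
stop [253 195  25  28 425] [263.6 208.6] medz 0.1084 rect [464.6 -17.2] [52.4 57.4] 85.9
deck [ 213  206  196   65 5060] [295.2 237.2] medz 0.0123 rect [ 405.7 -111.1] [429.2  91.1] 81.08
deck [337 281  26  20 255] [348.2 291.2] medz 0.0125 rect [ 289.  -195.4] [39.9 51.7] 10.02
any [  213   189   200    82 10035] [311.4 230.6] medz 0.0187 rect [ 431.  -112.1] [443.3 139.7] 80.3
any [408 277  15  11 134] [415.1 282. ] medz 0.0476 rect [ 305.6 -341.3] [30.9 22. ] 89.41
any [337 280  51  21 734] [362.3 288.9] medz 0.0241 rect [ 293.7 -224.6] [ 40.1 111. ] 9.19
```

View pics/crop1.png

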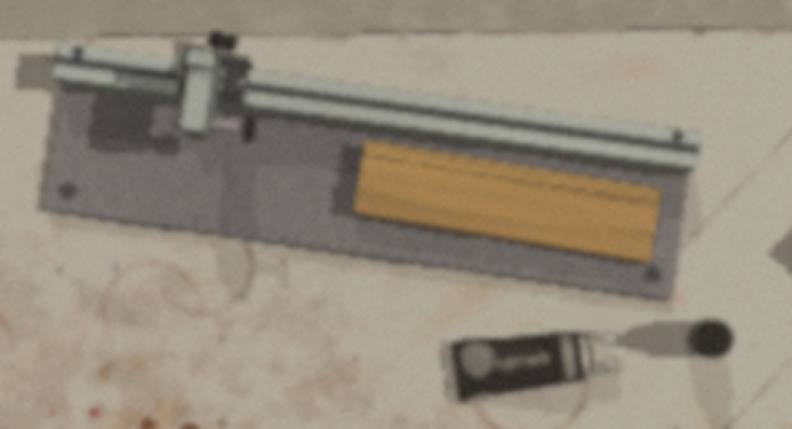

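View pics/crop2.png

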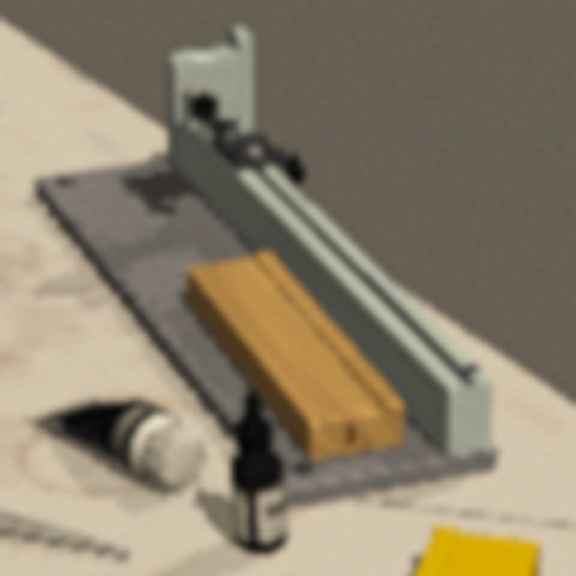

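The crop confirms the choice: the thing on the deck is the pale wooden bar, and the yellow one is a decoy off the fixture. The stop arm is raised. Next I'll fit the fixture frame and the stop from both cameras.

```bash
python3 - <<'E'
from h import *
t=load('top'); s=load('scene'); P=cloud(t); Q=cloud(s)
g=cv2.GaussianBlur(cv2.cvtColor(t['color'],cv2.COLOR_RGB2GRAY),(3,3),0).astype(float)
def edge(cols,mid,z,sign):  # per-column strongest gradient near a guessed row
    pts=[]
    for u in cols:
        m=int(round(mid(u))); w=np.arange(m-5,m+6); d=sign*(g[w+1,u]-g[w-1,u]); i=int(d.argmax())
        if 0<i<10:
            a,b,c=d[i-1:i+2]; pts.append((u,w[i]+.5*(a-c)/(a-2*b+c)))
    p=np.array(pts); k=np.polyfit(p[:,0],p[:,1],1)
    for _ in range(4):
        r=p[:,1]-np.polyval(k,p[:,0]); q=p[abs(r)<.8]; k=np.polyfit(q[:,0],q[:,1],1)
    e=ray(t,[[cols[0],np.polyval(k,cols[0])],[cols[-1],np.polyval(k,cols[-1])]],z)[:,:2]
    y=(e[0]-e[1])/np.linalg.norm(e[0]-e[1]); print('edge n',len(q),'ang',np.degrees(np.arctan2(y[1],y[0])).round(2),e.round(4).tolist()); return e,y
ef,yf=edge(range(285,405),lambda u:180+(105+(u-200-75.8)*(162-105)/((690-250)/3.3)*1)/3.3 if 0 else 180+(105+((u-200)*3.3-250)*(57/440))/3.3,.05,-1)
ed,yd=edge(range(222,400),lambda u:180+(212+((u-200)*3.3-45)*(85/620))/3.3,.012,1)
y=(yf+yd); y/=np.linalg.norm(y); x=np.array([y[1],-y[0]])
print('fence face x',(ef@x).round(4),'deck front+85',(ed@x+.085).round(4))
X0=(ef@x).mean()
# along y: deck ends from dark-grey height mask
A=(P[:,:,2]>.007)&(P[:,:,2]<.018); A[:180]=0;A[310:]=0
lx=P[:,:,:2]@x-X0; ly=P[:,:,:2]@y
A&=(lx>-.08)&(lx<-.005); print('deck y',np.percentile(ly[A],[.3,99.7]).round(4), np.median(P[A][:,2]))
Y0=np.percentile(ly[A],[.3,99.7]).mean()
O=x*X0+y*Y0; print('O',O,'x',x,'y',y)
np.savez('fix.npz',O=O,x=x,y=y)
def loc(C): return np.stack([(C[:,:,:2]-O)@x,(C[:,:,:2]-O)@y,C[:,:,2]],-1)
for n,C in(('top',P),('scene',Q)):
    L=loc(C); m=(abs(L[:,:,0])<.09)&(abs(L[:,:,1])<.21)&(L[:,:,2]>.056)&(L[:,:,2]<.16)
    for lo,hi in((.056,.075),(.075,.095),(.095,.115),(.115,.135)):
        k=L[m&(L[:,:,2]>lo)&(L[:,:,2]<hi)]
        if len(k)>5: print(n,lo,len(k),'x',np.percentile(k[:,0],[3,50,97]).round(4),'y',np.percentile(k[:,1],[3,50,97]).round(4))
    hsv=cv2.cvtColor((t if n=='top' else s)['color'],cv2.COLOR_RGB2HSV)
    b=(hsv[:,:,1]>90)&(hsv[:,:,0]<25)&(hsv[:,:,2]>80)&(L[:,:,2]>.031)&(L[:,:,2]<.04)&(abs(L[:,:,0]+.04)<.06)&(abs(L[:,:,1])<.25)
    k=L[b]; r=cv2.minAreaRect((k[:,:2]*1000).astype(np.float32)); print(n,'bar',r,'z',np.median(k[:,2]))
    for nm,c,zz in(('bottle',(.3,-.34),.06),('tube',(.29,-.225),.01)):
        k=L[(np.hypot(C[:,:,0]-c[0],C[:,:,1]-c[1])<.07)&(C[:,:,2]>zz)&(L[:,:,0]<-.09)]
        if len(k): print(n,nm,k.min(0).round(3),k.max(0).round(3))
E
```

```text
edge n 120 ang 81.15 [[0.4577, -0.0574], [0.4176, -0.3149]]
edge n 178 ang 81.15 [[0.3916, 0.0867], [0.3304, -0.3067]]
fence face x [0.461 0.461] deck front+85 [0.4586 0.4586]
deck y [-0.4269  0.4143] 0.012328822355950786
O [ 0.45458818 -0.07712339] x [ 0.98810408 -0.15378666] y [0.15378666 0.98810408]
top 0.056 124 x [0.0016 0.012  0.0303] y [-0.1375  0.0533  0.1001]
top 0.075 28 x [-0.0308 -0.0071  0.0139] y [0.0582 0.0592 0.0734]
top 0.095 144 x [-0.0305 -0.0207  0.0083] y [0.0304 0.0586 0.0794]
top 0.115 166 x [-0.0297 -0.0033  0.0172] y [0.0587 0.0662 0.0743]
top bar ((-36.61726760864258, -135.57791137695312), (198.4906463623047, 49.20782470703125), 88.6195297241211) z 0.034801811769237245
top bottle [-0.118 -0.289  0.061] [-0.101 -0.274  0.087]
top tube [-0.172 -0.225  0.01 ] [-0.112 -0.122  0.04 ]
scene 0.056 92 x [0.0024 0.0106 0.0295] y [0.0417 0.0551 0.085 ]
scene 0.075 70 x [-0.029   0.0001  0.0181] y [0.0342 0.0616 0.071 ]
scene 0.095 149 x [-0.0291 -0.0133  0.0162] y [0.0291 0.06   0.0696]
scene 0.115 72 x [-0.0269  0.0023  0.0178] y [0.0555 0.0648 0.0772]
scene bar ((-34.54929733276367, -135.3912353515625), (206.03623962402344, 52.82164001464844), 88.2759017944336) z 0.035748523105826824
scene bottle [-0.117 -0.291  0.06 ] [-0.101 -0.27   0.084]
scene tube [-0.164 -0.227  0.01 ] [-0.111 -0.132  0.037]
```

```bash
cat >> h.py <<'E'
f=np.load('fix.npz'); O,fx,fy=f['O'],f['x'],f['y']
def W(x,y,z): return np.r_[O+fx*x+fy*y,z]
def loc3(p): d=np.array(p)[:2]-O; return np.r_[d@fx,d@fy,p[2]].round(4)
Ra=np.c_[np.r_[-fx,0],np.r_[fy,0],[0,0,-1.]]   # tool y along the fence
Rb=np.c_[np.r_[fy,0],np.r_[fx,0],[0,0,-1.]]    # tool y across the fence
QA=R.from_matrix(Ra).as_quat(); QB=R.from_matrix(Rb).as_quat()
QB2=R.from_matrix(Rb@np.diag([-1,-1,1])).as_quat()
def wf(s): F=np.array(s['wrist_force']); return np.r_[F[:2]@fx,F[:2]@fy,F[2]].round(2)
E
python3 - <<'E'
from h import *
from station import *
def st(m): s=state(); print(m,round(s['time'],2),loc3(s['eef_pos']),wf(s),flush=True)
S=.066; H=.011
command_gripper(0.0)
reach(W(.08,S,.20),QA); st('above')
move_l(W(.08,S,.108),velocity=.2); st('behind')
print(move_l(W(.017+H,S,.108),velocity=.1,threshold=20)); st('vert')
r=.048
for d in (75,60,45,30,15,3):
    a=np.radians(d); x=.012-r*np.cos(a)+.005*np.sin(a); z=.060+r*np.sin(a)+.005*np.cos(a)
    h=move_l(W(x+H,S,z),velocity=.1,threshold=25); st(d)
    if h: print('hit');break
else:
    print(move_l(W(.012-r+H,S,.060),velocity=.02,threshold=12)); st('press')
    pause(.2); st('hold')
    s=state(); p=loc3(s['eef_pos']); move_l(W(p[0],S,.12),velocity=.2)
    c=read_camera('scene'); np.savez('scene.npz',**c)
    a=cv2.resize(c['color'][160:310,270:400],None,fx=4,fy=4,interpolation=cv2.INTER_CUBIC); cv2.imwrite('pics/down.png',a[:,:,::-1])
E
```

```text
above 3.27 [0.0799 0.0668 0.2001] [ 0.46  0.17 -0.02]
behind 3.88 [0.0803 0.0664 0.1085] [0.32 0.79 0.52]
False
vert 4.55 [0.029  0.066  0.1089] [ 1.01 -0.47  0.57]
75 4.83 [0.0156 0.066  0.1077] [ 0.45  0.14 -0.91]
60 5.1 [0.0031 0.066  0.1038] [-0.05 -1.36  0.81]
45 5.38 [-0.0077  0.066   0.0972] [-0.23 -0.97 -0.41]
30 5.65 [-0.0164  0.066   0.0882] [-0.33 -0.25  0.91]
15 5.92 [-0.0224  0.066   0.0771] [ 0.01 -0.23  0.73]
3 6.17 [-0.0249  0.066   0.0674] [ 0.56 -0.12  0.84]
True
press 6.47 [-0.0241  0.0659  0.065 ] [-2.24 -0.44  7.66]
hold 6.67 [-0.0241  0.066   0.0649] [-2.17 -0.13  8.92]
```

View pics/down.png

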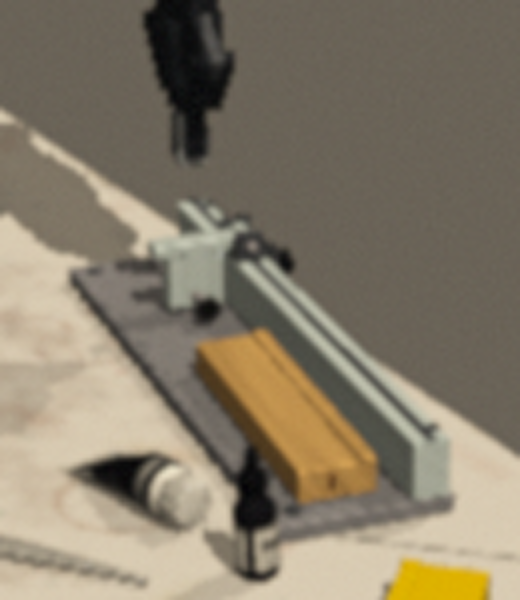

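The crop shows the arm down, with its foot and black disc at about (205,308) facing the bar. It sat solid at z = 65 mm. Next I'll push the bar flush.

```bash
python3 - <<'E'
from h import *
from station import *
def st(m): s=state(); print(m,round(s['time'],2),loc3(s['eef_pos']),wf(s),flush=True)
Y=-.136
reach(W(-.084,Y,.15),QA); command_gripper(.05)
move_l(W(-.084,Y,.018),velocity=.15,threshold=15); st('low')
print(move_l(W(-.068,Y,.018),velocity=.05,threshold=12)); st('mid')
print(move_l(W(-.052,Y,.018),velocity=.02,threshold=9)); st('flush')
pause(.2); st('hold')
move_l(W(-.084,Y,.018),velocity=.1); move_l(W(-.084,Y,.13),velocity=.2)
command_gripper(.008)
j0=state()['joint_positions']
for n,q in(('QB',QB),('QB2',QB2)):
    j=inverse_kinematics(W(-.025,-.262,.13),q); print(n,None if j is None else np.round(j,2))
c=read_camera('top'); np.savez('top.npz',**c); t=load('top'); P=cloud(t)
hsv=cv2.cvtColor(t['color'],cv2.COLOR_RGB2HSV)
L=np.stack([(P[:,:,:2]-O)@fx,(P[:,:,:2]-O)@fy,P[:,:,2]],-1)
b=(hsv[:,:,1]>90)&(hsv[:,:,0]<25)&(hsv[:,:,2]>60)&(L[:,:,2]>.031)&(L[:,:,2]<.04)&(abs(L[:,:,0]+.04)<.06)&(abs(L[:,:,1])<.25)
print(cv2.minAreaRect((L[b][:,:2]*1000).astype(np.float32)),b.sum())
E
```

```text
low 9.57 [-0.0835 -0.1363  0.0185] [0.28 0.71 0.2 ]
False
mid 10.04 [-0.0675 -0.1361  0.0181] [-0.44  0.23  0.49]
True
flush 10.6 [-0.0597 -0.1354  0.0174] [0.52 0.53 0.07]
hold 10.8 [-0.0604 -0.1352  0.0172] [-0.53  0.74  0.14]
QB [-0.86  0.25 -0.3   1.02  0.    0.86]
QB2 [-0.86  0.25 -0.3   1.02  0.   -2.28]
((-16.16436767578125, -41.29878234863281), (18.459123611450195, 39.58955001831055), 62.095947265625) 92
```

```bash
python3 - <<'E'
from h import *
from station import *
def st(m): s=state(); print(m,round(s['time'],2),loc3(s['eef_pos']),wf(s),flush=True)
X=-.026
reach(W(X,-.263,.13),QB); st('above')
print(move_l(W(X,-.263,.018),velocity=.15,threshold=15)); st('low')
def bar():
    for n in('top','scene'):
        c=read_camera(n); np.savez(n+'.npz',**c); t=load(n); P=cloud(t)
        hsv=cv2.cvtColor(t['color'],cv2.COLOR_RGB2HSV)
        L=np.stack([(P[:,:,:2]-O)@fx,(P[:,:,:2]-O)@fy,P[:,:,2]],-1)
        b=(hsv[:,:,1]>90)&(hsv[:,:,0]<25)&(hsv[:,:,2]>60)&(L[:,:,2]>.031)&(L[:,:,2]<.04)&(abs(L[:,:,0]+.04)<.06)&(abs(L[:,:,1])<.25)
        print(n,cv2.minAreaRect((L[b][:,:2]*1000).astype(np.float32)),b.sum())
bar()
print(move_l(W(X,-.235,.018),velocity=.03,threshold=10)); st('touch')
print(move_l(W(X+.001,-.201,.018),velocity=.03,threshold=10)); st('slid')
pause(.3); st('rest'); bar()
E
```

```text
above 13.69 [-0.0262 -0.2627  0.1299] [-0.65  0.46  0.28]
False
low 14.59 [-0.0255 -0.2633  0.0187] [-0.09 -0.03  0.23]
top ((-25.382593154907227, -106.62541961669922), (48.92481994628906, 141.0290985107422), 0.5876604318618774) 962
scene ((-24.622802734375, -136.22772216796875), (210.6969757080078, 51.38412094116211), 89.83001708984375) 399
False
touch 15.78 [-0.0259 -0.2348  0.018 ] [0.06 0.99 0.08]
False
slid 17.06 [-0.0246 -0.2007  0.018 ] [0.29 0.03 0.5 ]
rest 17.36 [-0.0249 -0.2009  0.018 ] [0.07 0.23 0.02]
top ((-24.72396469116211, -42.27286911010742), (48.1658821105957, 102.544921875), 1.3996673822402954) 663
scene ((-24.54871940612793, -88.90343475341797), (204.43545532226562, 49.536895751953125), 89.40767669677734) 305
```

```bash
python3 - <<'E'
from h import *
from station import *
def F(n=4):
    a=[]
    for _ in range(n): pause(.04); a.append(wf(state()))
    return np.mean(a,0).round(2)
y=-.201; f=F(); log=[]
while y<-.165 and state()['time']<45:
    step=.001 if -f[1]<3.5 else .0004
    y+=step; move_l(W(-.0245,y,.018),velocity=.008,threshold=8)
    f=F(); log.append((round(y,4),*loc3(state()['eef_pos'])[:2],*f)); 
    if -f[1]>11.5: break
for l in log[-22:]: print(*l)
t0=state()['time']
mx=[]
while state()['time']<t0+1.3: mx.append(F()[1])
print('hold',np.round(mx,1),state()['time'])
E
```

```text
-0.1904 -0.0245 -0.1904 -0.06 -1.08 0.06
-0.1894 -0.0245 -0.1894 0.51 -1.28 0.02
-0.1884 -0.0245 -0.1884 0.38 -1.01 0.6
-0.1874 -0.0245 -0.1874 0.11 -0.84 0.27
-0.1864 -0.0245 -0.1864 0.06 -0.59 0.36
-0.1854 -0.0245 -0.1853 -0.4 -1.27 0.35
-0.1844 -0.0245 -0.1844 0.26 -1.18 0.74
-0.1834 -0.0245 -0.1833 0.08 -1.21 0.43
-0.1824 -0.0245 -0.1823 0.35 -1.12 0.51
-0.1814 -0.0245 -0.1814 -0.4 -1.61 0.33
-0.1804 -0.0245 -0.1803 0.16 -0.88 0.64
-0.1794 -0.0244 -0.1796 0.43 -2.88 -0.45
-0.1784 -0.0244 -0.179 -0.61 -4.59 -0.84
-0.178 -0.0244 -0.1787 -0.61 -5.43 -0.82
-0.1776 -0.0244 -0.1786 -0.65 -6.34 -0.78
-0.1772 -0.0244 -0.1784 -0.8 -6.79 -0.79
-0.1768 -0.0244 -0.1783 -1.35 -8.61 -1.09
-0.1764 -0.0244 -0.1781 -1.6 -8.53 -0.92
-0.176 -0.0244 -0.178 -1.47 -9.02 -1.04
-0.1756 -0.0244 -0.1778 -1.88 -9.71 -1.37
-0.1752 -0.0244 -0.1777 -2.17 -10.66 -0.65
-0.1748 -0.0244 -0.1775 -3.05 -11.69 -0.99
hold [-11.7 -11.5 -11.2 -11.7 -11.4 -11.8 -11.3 -11.3] 33.6667
```

```bash
python3 - <<'E'
from h import *
from station import *
def F(n=4):
    a=[]
    for _ in range(n): pause(.04); a.append(wf(state()))
    return np.mean(a,0).round(2)
move_l(W(-.0245,-.1742,.018),velocity=.005)
print('hold',[F()[1] for _ in range(8)])
y=-.1742
while y>-.183:
    y-=.001; move_l(W(-.0245,y,.018),velocity=.008); print(y.__round__(4),loc3(state()['eef_pos'])[1],F(2))
move_l(W(-.0245,-.205,.018),velocity=.03); move_l(W(-.0245,-.215,.13),velocity=.15)
reach(W(-.12,-.215,.22),QB)
for n in('top','scene'):
    c=read_camera(n); np.savez(n+'.npz',**c); t=load(n); P=cloud(t)
    hsv=cv2.cvtColor(t['color'],cv2.COLOR_RGB2HSV)
    L=np.stack([(P[:,:,:2]-O)@fx,(P[:,:,:2]-O)@fy,P[:,:,2]],-1)
    b=(hsv[:,:,1]>90)&(hsv[:,:,0]<25)&(hsv[:,:,2]>60)&(L[:,:,2]>.031)&(L[:,:,2]<.04)&(abs(L[:,:,0]+.04)<.06)&(abs(L[:,:,1])<.25)
    print(n,cv2.minAreaRect((L[b][:,:2]*1000).astype(np.float32)),b.sum())
    r=c['color'][190:310,280:400] if n=='scene' else c['color'][170:310,200:340]
    cv2.imwrite(f'pics/end_{n}.png',cv2.resize(r,(560,560),interpolation=cv2.INTER_CUBIC)[:,:,::-1])
print(state()['time'])
E
```

```text
hold [np.float64(-12.5), np.float64(-12.8), np.float64(-13.4), np.float64(-12.69), np.float64(-12.47), np.float64(-12.74), np.float64(-12.75), np.float64(-12.65)]
-0.1752 -0.1773 [-2.   -9.86 -0.26]
-0.1762 -0.1776 [-1.89 -7.82 -0.28]
-0.1772 -0.1781 [-1.84 -5.56 -0.32]
-0.1782 -0.1786 [-0.63 -5.36 -1.62]
-0.1792 -0.1788 [ 0.39 -1.63 -0.14]
-0.1802 -0.1796 [-0.55 -0.09 -0.36]
-0.1812 -0.1812 [-0.27  0.45 -0.12]
-0.1822 -0.1823 [ 0.35 -0.24 -0.19]
-0.1832 -0.1833 [0.45 0.18 0.1 ]
top ((-25.37038230895996, -67.4439468383789), (201.4515838623047, 49.48480224609375), 89.90958404541016) 1804
scene ((-22.83011245727539, -62.25914764404297), (227.9013214111328, 53.540740966796875), 89.92152404785156) 692
40.95
```

View pics/end_scene.png

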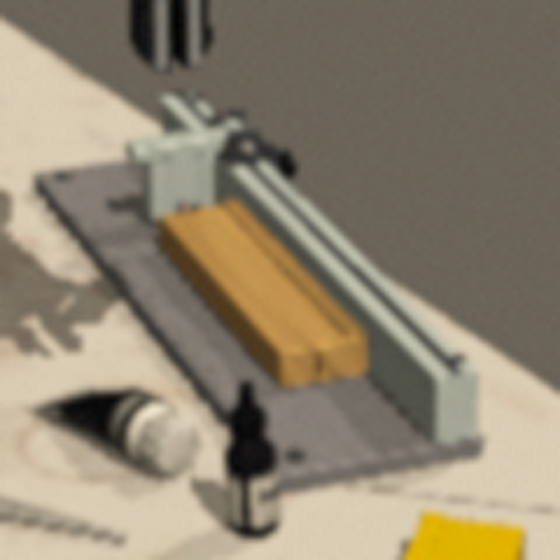

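View pics/end_top.png

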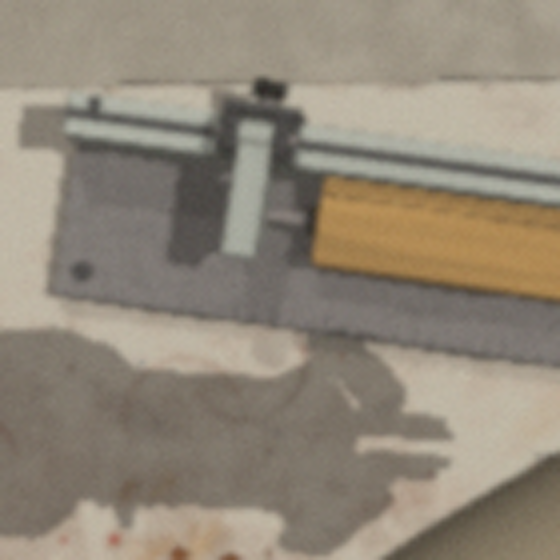

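The end views show the arm down, the bar's end against the buffer disc at about (305,218) in the top crop, and the bar flush and parallel to the fence. The tube and bottle haven't moved. The finger lost the bar 0.5 to 1 mm past where the buffer was first felt, so the buffer is still lightly loaded.

```bash
python3 -c "
from station import *
print(job_done())"
```

```text
the job is handed in; nothing more can be done
None
```

I handed the job in at about 41 s: the stop arm is down, and the bar was held against the buffer at about 12.7 N at the wrist for over a second, then eased off. It now rests on the buffer, flush to the fence; the ink bottle and paint tube looked undisturbed, and I didn't re-check the tape roll, but the gripper never worked near it.

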